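Dip the oil reservoir with its gauge rod and present the tip

ROBOT

A 6-joint arm with a two-finger parallel gripper is mounted at the origin on a cart in front of the work surface, level with it; the furniture and walls round the work are solid. World frame = base frame: x ahead of the robot, y to its left, z up, the work surface at z = 0. Lengths are in m, angles in rad, forces in N, time in s.
With the tool pointing down it reaches from about 0.375 to 0.925 m from the base axis. Payload 5.7 kg.
Tool frame: the origin (TCP) lies at the very end of the fingers, on their centre line; the grasp point (between the pads) lies 19 mm behind it; z points along the fingers, y is the line along which they close (so a half turn about z gives the same grasp; the last joint's range is limited). The gripper opens to 85 mm and grips with 20 to 120 N. Pads are 22 mm wide; open, the fingers measure 114 mm over their backs; the gripper's body (76 mm by 85 mm) begins 54 mm behind the grasp point. The pads swing forward as they close: fully open they stand 13 mm farther back than shut.
Start: joints at [1.098, 0.359, 1.51, -0, 1.272, -0.115], TCP at [0.21, 0.562, 0.209] pointing down, gripper open.
Joint ranges: [-2.97, 2.97], [-1.01, 2.36], [0.21, 2.38], [-0.96, 4.11], [0.2, 2.71], [-2.98, 2.98]. Speed limits (rad/s): [2.39, 2.39, 3.14, 3.14, 3.14, 3.14].

INTERFACE

Orientations are given as a unit quaternion [w, x, y, z].
In Python, from rig import ctrl gives the robot as it stands.
- The arm moves only by the shell command python3 nudge.py 'ROWS'. ROWS is a JSON list that holds a single list of rows (three levels of brackets), with 1 to 5 rows, each of 7 numbers: the finger opening in m, then dx, dy, dz in m, then a rotation vector rx, ry, rz in rad; each row is the pose to reach, as a shift and turn from the pose commanded when the command began, along the tool's axes at that moment; what a row does not reach only later rows make up. A row lasts 1/10 s, in which the tool goes at most 0.05 m and 0.15 rad, less where a joint would pass 70% of its speed; a pose out of reach is approached as far as the arm can. The fingers move at their own pace and stop on an object; the grip force is fixed at half the most. Time passes only in rows, so rows that do not move let the fingers close. It prints the time, the measured TCP pose, the force, the opening and the grip force at its end. Input that does not fit is refused with a message, and nothing moves.
- ctrl.get_obs(): the state, without advancing time (a new reading comes with each control period).
- ctrl.camera(name): name is "scene" or "side" or "wrist"; returns a dict with "pixels" (384x512x3 uint8, blue, green, red), "K" (3x3 intrinsics, pixels), "distortion" ([k1, k2, p1, p2, k3] as OpenCV has them; the pictures are not rectified), "T" (4x4, takes a point from camera to world coordinates). Camera axes: x right, y down, z forward; pixel columns grow to the right and rows downward; lengths in m; the calibration is good to about 2 mm. A picture is of the moment at which its call begins. There is no depth.
- ctrl.job_done(): hands the job in; it is judged then, once.
The state is a dict: "time_s": time; "joints": joint angles; "qvel": joint speeds; "effort": joint torques, N m; "eef_pos": TCP position; "orientation": TCP orientation; "force": force on the tool from outside, world axes, zero at the start; "ft_torque": the same for the moment, N m; "grip_width": finger opening in m; "grip_force": force on a finger pad.
Only numpy, scipy, OpenCV 4.12 (cv2) and the standard library are available. Lean on these libraries where they do the work, as an engineer would, in place of code of your own. Each camera call takes 0.05 s, during which the arm holds its last target. There are 200 camera calls.

TASK

Check the oil level: take the gauge rod with the yellow handle from its rest, slide it down the slanting guide tube of the blue reservoir until its red collar stops on the tube's mouth, gently and without knocking the other things over or about, and hold it there for a moment. Draw it right out again and bring its tip over the middle of the white reading disc, about 10 cm up, with the rod level. Finish while still holding it so, still and clear of everything; do not put it down.

Things in the scene. Friction and masses are not known exactly. Their poses are not given: they have to be found in the camera images.
- gauge_rod: Gauge rod, 70 g, loose, level on its rest, axis 60 mm above the bench. Origin: centre of the collar's stop face, on the axis; +x to the tip, z up as it lies. Steel rod 8 mm thick, x = 0 to 100 mm, round tip; red collar 36 mm across, x = -7 to 0; yellow handle, a bar 16 mm wide (y), 20 mm high (z), x = -95 to -15. Grip it from above across its width at x = -50 mm; the space beside is free there.
- gauge_tip (a point): The end of the gauge rod's tip, on its axis, 100 mm from the collar's stop face.
- rod_rest: Grey rest, fixed, base 190 x 60 x 8 mm. Origin on the bench under the rod's origin, x like the lying rod's. Two posts with notches open at the top: at x = 55 to 65 mm under the steel rod (seat at z = 56 mm, cheeks to 65) and at x = -92 to -80 under the handle's end (seat at 50 mm, cheeks to 59). The rod lifts straight up out of it.
- reservoir: Blue oil reservoir, fixed. Origin on the bench straight under the centre of the guide tube's mouth, z up, +x the horizontal direction in which the rod goes in. The tank fills x = 85 to 191 mm, y = -65 to 65, up to z = 122 (black cap to 132). The guide tube slopes 40 degrees below the horizontal towards +x into the tank; a leg supports it at x = 42.
- guide_tube: The reservoir's aluminium guide tube, fixed. Origin: centre of its mouth, 160 mm above the bench; +z along the tube's axis out of the mouth (40 degrees above the horizontal, away from the tank); the rod goes in along -z. Bore 14 mm, widening over the last 16 mm to 26 mm at the mouth; rim 32 mm across, on which the collar stops; 112 mm deep, so the 100 mm rod does not reach the end.
- reading_disc: White round reading disc, 70 mm across, 8 mm thick, fixed to the bench, with a black ring and centre dot. Origin: centre of its underside, on the bench.
- beaker: Empty clear beaker, bystander, 52 mm across, 70 mm high, loose. Origin: centre of its underside.
- timer: White timer, bystander, 62 x 62 x 19 mm, loose. Origin: centre of its underside.
- dish: Clear round culture dish, bystander, 57 mm across, 14 mm high, loose. Origin: centre of its underside.
- bottle: Small bottle with orange cap, bystander, 56 mm across, 104 mm high, loose. Origin: centre of its underside.

How it is judged:
On the way, in this order (a step that is already met when the one before it is completed fails the run):
1. the rod is in the guide tube with its collar stopped on the mouth (z of gauge_rod in the frame of guide_tube below 0.003 m and z of gauge_tip in the frame of guide_tube below -0.092 m and horizontal distance between gauge_rod and guide_tube below 0.01 m and angle between the x axis of gauge_rod and the z axis of guide_tube, either way round below 0.12 rad), for 0.2 s.
2. the rod is drawn right out of the tube (z of gauge_tip in the frame of guide_tube above 0.015 m), for 0.1 s.
At the end, for the whole second after the job is handed in: The fingers hold the gauge rod still and level (within 8 degrees), its tip within 25 mm sideways of the reading disc's centre and 55 to 165 mm above the bench, and the rod touches neither the disc, the reservoir, the rest nor a bystander (angle between gauge_rod's own x axis and vertical between 1.43 and 1.71 rad and horizontal distance between gauge_tip and reading_disc below 0.025 m and height (world z) of gauge_tip between 0.055 and 0.165 m and height (world z) of gauge_rod above 0.055 m and linear speed of gauge_rod below 0.03 m/s and angular speed of gauge_rod below 0.2 rad/s and contact force between the fingers and gauge_rod above 0.5 N and contact force between gauge_rod and reading_disc below 0.05 N and contact force between gauge_rod and reservoir below 0.05 N and contact force between gauge_rod and rod_rest below 0.05 N and contact force between gauge_rod and beaker below 0.05 N and contact force between gauge_rod and timer below 0.05 N and contact force between gauge_rod and dish below 0.05 N and contact force between gauge_rod and bottle below 0.05 N); the arm keeps its last pose, push and grip.
It fails at once if a bystander is shoved more than 30 mm or tipped over (distance of any of beaker, timer, dish, bottle from where it was at the start of the episode above 0.03 m or angle between any of beaker, timer, dish, bottle's own z axis and vertical above 0.5 rad).
It fails at once if the rod is forced against the reservoir or its tube with more than 45 N (contact force between gauge_rod and reservoir above 45 N).
It also fails if it takes over 54 s, if anything falls off the work surface, if the arm or the gripper's body presses on something with over 40 N, if the wrist force passes 120 N, or if a joint passes its speed limit or range.

## Working session

There is one attempt and no reset: what is moved stays moved. The work goes in short steps, Python scripts to look and compute and a shell command to move; the robot and the scene stay as the last step left them, time stands still between calls to the robot, and variables do not carry over. Pictures are saved under pics/ and viewed, at most 10 in all, crops included, and the job is handed in when it is done.

```bash
ls; mkdir -p pics; python3 - <<'E'
from rig import ctrl
import cv2,numpy as np
o=ctrl.get_obs();print({k:np.round(v,3).tolist() for k,v in o.items()})
for n in("scene","side","wrist"):
    c=ctrl.camera(n);cv2.imwrite(f"pics/{n}0.png",c["pixels"]);np.savez(f"pics/{n}0.npz",**c)
    print(n,np.round(c["T"],3).tolist(),np.round(c["K"],1).tolist(),c["distortion"])
a=[cv2.imread(f"pics/{n}0.png") for n in("scene","side")]
E
```

```text
nudge.py
pics
rig.py
{'time_s': 0.0, 'joints': [1.098, 0.36, 1.511, -0.0, 1.273, -0.115], 'qvel': [0.001, -0.001, 0.0, 0.001, 0.001, -0.001], 'effort': [0.0, -52.764, -27.862, -0.0, 0.013, 0.0], 'eef_pos': [0.21, 0.561, 0.208], 'orientation': [-0.0, 0.178, 0.984, -0.001], 'force': [0.328, 0.308, 0.85], 'ft_torque': [-0.005, 0.038, -0.014], 'grip_force': 0.0, 'grip_width': 0.085}
scene [[0.544, -0.511, 0.665, -0.286], [-0.839, -0.347, 0.419, -0.437], [0.017, -0.786, -0.618, 0.894], [0.0, 0.0, 0.0, 1.0]] [[380.8, 0.0, 256.7], [0.0, 380.8, 196.3], [0.0, 0.0, 1.0]] [-0.11719475  0.          0.          0.          0.        ]
side [[-0.997, -0.045, 0.061, 0.462], [-0.075, 0.503, -0.861, 1.061], [0.008, -0.863, -0.505, 0.68], [0.0, 0.0, 0.0, 1.0]] [[361.4, 0.0, 253.6], [0.0, 361.4, 197.7], [0.0, 0.0, 1.0]] [-0.09808516  0.          0.          0.          0.        ]
wrist [[0.35, 0.905, 0.24, 0.148], [0.937, -0.338, -0.091, 0.585], [-0.001, 0.257, -0.966, 0.373], [0.0, 0.0, 0.0, 1.0]] [[311.7, 0.0, 260.7], [0.0, 311.7, 191.9], [0.0, 0.0, 1.0]] [-0.08543901  0.          0.          0.          0.        ]
```
View pics/scene0.png

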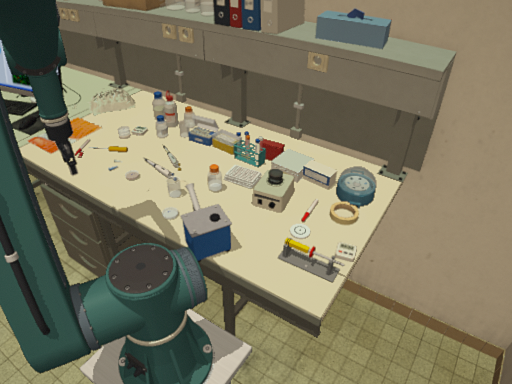

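View pics/side0.png

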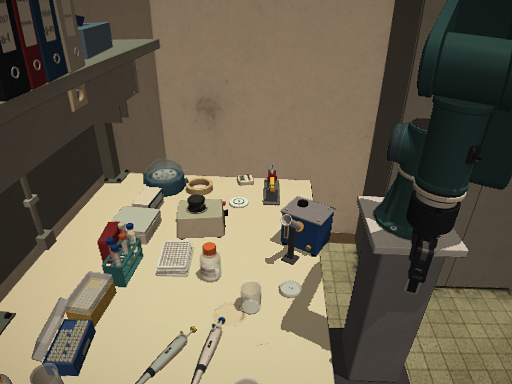

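Scene view: handle at (297,247), collar (311,252), tip towards (340,264), disc (300,231), blue tank (207,235), tube mouth about (190,187), beaker (174,187), bottle (214,178), dish (170,213), timer (346,251). Side view: mouth (287,219), disc (239,202), rod (271,185), seen end-on.

```bash
cat > h.py <<'E'
import numpy as np,cv2
from scipy.spatial.transform import Rotation as R
def load(n): return dict(np.load(f"pics/{n}.npz"))
def snap(n,f):
    from rig import ctrl
    c=ctrl.camera(n);cv2.imwrite(f"pics/{f}.png",c["pixels"]);np.savez(f"pics/{f}.npz",**c);return c
def ray(c,uv):
    p=cv2.undistortPoints(np.array([[uv]],float),c["K"],c["distortion"])[0,0]
    d=c["T"][:3,:3]@np.array([*p,1]);return c["T"][:3,3],d/np.linalg.norm(d)
def plane(c,uv,z):
    o,d=ray(c,uv);return o+d*(z-o[2])/d[2]
def tri(*cu):
    A=np.zeros((3,3));b=np.zeros(3);rs=[ray(c,u) for c,u in cu]
    for o,d in rs:
        P=np.eye(3)-np.outer(d,d);A+=P;b+=P@o
    x=np.linalg.solve(A,b);return x,[float(np.linalg.norm(np.cross(x-o,d))) for o,d in rs]
def proj(c,X):
    T=np.linalg.inv(c["T"]);return cv2.projectPoints(np.array([X],float),cv2.Rodrigues(T[:3,:3])[0],T[:3,3],c["K"],c["distortion"])[0][0,0]
def blobs(c,lo,hi,amin=20):
    m=cv2.inRange(cv2.cvtColor(c["pixels"],cv2.COLOR_BGR2HSV),lo,hi)
    n,l,s,ce=cv2.connectedComponentsWithStats(m)
    return [(s[i].tolist(),ce[i].round(1).tolist()) for i in range(1,n) if s[i,4]>=amin],m
def tool(o): return R.from_quat(np.roll(o["orientation"],-1)).as_matrix()
def need(o,P,Rt):
    "shift and rotvec in current tool axes from pose o to P,Rt"
    M=tool(o);return np.round(M.T@(P-o["eef_pos"]),4),np.round(R.from_matrix(M.T@Rt).as_rotvec(),3)
E
python3 - <<'E'
from h import *
s,d=load("scene0"),load("side0")
for n,c in(("scene",s),("side",d)):
    print(n,"yellow",blobs(c,(22,150,120),(35,255,255))[0]);print(n,"red",blobs(c,(0,170,110),(8,255,255))[0]);
print("disc",plane(s,(300,231),.008),plane(d,(239,202),.008))
print("handle",plane(s,(297,246),.06),"collar",plane(s,(311,252),.06),"tip",plane(s,(340,265),.06),plane(d,(271,182),.06))
print("mouth",plane(d,(287,219),.16),tri((s,(190,187)),(d,(287,219))))
print("tank",[plane(s,u,.122).round(3) for u in((183,221),(224,207),(231,225))],[plane(d,u,.122).round(3) for u in((287,201),(334,207),(320,225))])
for n,a,b in(("beaker",(174,195),(250,308)),("bottle",(215,188),(210,275)),("dish",(170,213),(290,289)),("timer",(346,251),(245,180))): print(n,plane(s,a,.0),plane(d,b,0.))
E
cd pics; python3 -c "
import cv2,numpy as np
a=cv2.imread('scene0.png')[175:285,155:365];b=cv2.imread('side0.png')[160:275,225:345]
a=cv2.resize(a,None,fx=3.7,fy=3.7,interpolation=2)[:, :780];b=cv2.resize(b,None,fx=3.0,fy=3.0,interpolation=2)
cv2.imwrite('cropA.png',a);cv2.imwrite('cropB.png',b)"
```

```text
scene yellow [([213, 139, 20, 15, 131], [222.6, 146.3]), ([109, 146, 18, 4, 51], [117.6, 147.8]), ([285, 238, 24, 15, 159], [296.9, 245.0])]
scene red [([166, 96, 7, 5, 21], [168.7, 97.5]), ([262, 140, 22, 18, 231], [271.6, 148.1]), ([75, 149, 8, 7, 22], [78.9, 152.0]), ([302, 212, 7, 9, 33], [305.1, 216.0]), ([309, 247, 6, 10, 24], [311.3, 251.2])]
side yellow [([271, 177, 3, 10, 28], [272.0, 181.2])]
side red [([99, 222, 19, 20, 171], [108.4, 231.2]), ([211, 246, 5, 9, 22], [213.1, 250.3])]
disc [ 0.59165225 -0.06131199  0.008     ] [ 0.59310472 -0.04909674  0.008     ]
handle [ 0.47586044 -0.10702947  0.06      ] collar [ 0.47703675 -0.15432749  0.06      ] tip [ 0.47716282 -0.24926991  0.06      ] [ 0.48159769 -0.1152845   0.06      ]
mouth [0.4301106 0.2759339 0.16     ] (array([0.42981298, 0.26904488, 0.15541948]), [2.0681612544639415e-05, 2.068161254482161e-05])
tank [array([0.319, 0.206, 0.122]), array([0.442, 0.142, 0.122]), array([0.386, 0.075, 0.122])] [array([0.427, 0.121, 0.122]), array([0.289, 0.143, 0.122]), array([0.338, 0.241, 0.122])]
beaker [5.07087869e-01 4.34692795e-01 1.11022302e-16] [5.12349107e-01 4.39066212e-01 1.11022302e-16]
bottle [6.30179271e-01 3.32359991e-01 1.11022302e-16] [0.63133576 0.33007349 0.        ]
dish [0.42063042 0.37461792 0.        ] [0.41339895 0.36538944 0.        ]
timer [ 0.59908628 -0.22805102  0.        ] [ 0.58944017 -0.23688002  0.        ]
```

View pics/cropA.png

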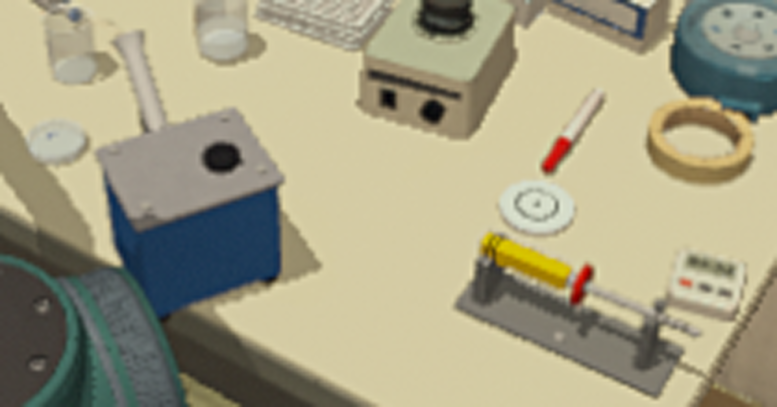

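```bash
python3 - <<'E'
from h import *
from rig import ctrl
o=ctrl.get_obs()
Rt=np.array([[0,1,0],[1,0,0],[0,0,-1.]])
print(need(o,np.array([.40,.30,.32]),Rt))
E
```

```text
(array([-0.2697, -0.1785, -0.1114]), array([-1.000e-03,  1.000e-03,  1.213e+00]))
```

```bash
python3 nudge.py '[[[0.085,-0.03,-0.02,-0.05,0,0,0.12],[0.085,-0.06,-0.04,-0.09,0,0,0.24],[0.085,-0.09,-0.06,-0.11,0,0,0.36],[0.085,-0.12,-0.08,-0.11,0,0,0.48],[0.085,-0.15,-0.1,-0.11,0,0,0.6]]]'
python3 - <<'E'
from h import *
from rig import ctrl
o=ctrl.get_obs()
Rt=np.array([[0,1,0],[1,0,0],[0,0,-1.]])
print(need(o,np.array([.40,.30,.32]),Rt))
E
```

```text
time_s: 0.65
eef_pos: [0.3169, 0.4148, 0.3205]
orientation: [0.001, 0.463, 0.886, 0.001]
force: [-0.7, 0.1, 0.3]
grip_width: 0.0852
grip_force: 0.0
(array([-0.1417,  0.0026,  0.0005]), array([ 0.003, -0.001,  0.608]))
```

```bash
python3 nudge.py '[[[0.085,-0.03,0,0,0,0,0.12],[0.085,-0.06,0,0,0,0,0.24],[0.085,-0.09,0,0,0,0,0.36],[0.085,-0.12,0,0,0,0,0.48],[0.085,-0.14,0,0,0,0,0.61]]]'
python3 nudge.py '[[[0.085,0,0,0,0,0,0],[0.085,0,0,0,0,0,0]]]' >/dev/null
python3 -c "
from h import *
snap('wrist','w1')"
python3 nudge.py '[[[0.085,-0.03,0,0,0,0,0],[0.085,-0.06,0,0,0,0,0],[0.085,-0.1,0,0,0,0,0],[0.085,-0.1,0,0,0,0,0],[0.085,-0.1,0,0,0,0,0]]]'
python3 -c "
from h import *
snap('wrist','w2')
a=np.hstack([load('w1')['pixels'],load('w2')['pixels']])
cv2.imwrite('pics/w12.png',cv2.resize(a,(800,300),interpolation=3))"
```

```text
time_s: 1.15
eef_pos: [0.3969, 0.2996, 0.3188]
orientation: [0.0, 0.708, 0.706, -0.0]
force: [-1.2, 0.1, -0.4]
grip_width: 0.0847
grip_force: 0.0
time_s: 1.9
eef_pos: [0.3961, 0.2018, 0.3192]
orientation: [-0.0, 0.706, 0.708, 0.0]
force: [-0.2, 0.8, 0.1]
grip_width: 0.0848
grip_force: 0.0
```

View pics/w12.png

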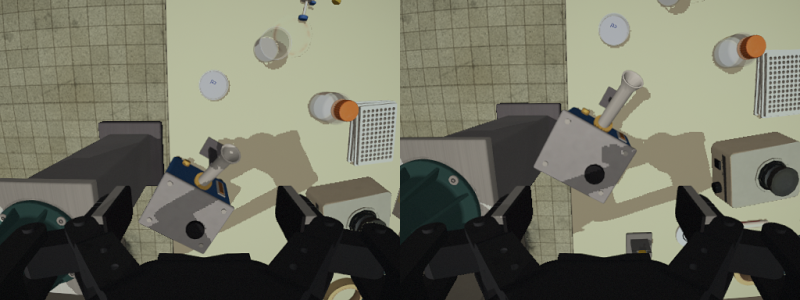

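w1 shows the mouth near (294,196) and the cap near (250,294). In w2 the mouth is near (297,100) and the cap near (250,223). I'll enlarge the mouth.

```bash
python3 - <<'E'
from h import *
a,b=load('w1'),load('w2')
k=lambda c,x,y:cv2.resize(c['pixels'][y:y+70,x:x+70],(400,400),interpolation=cv2.INTER_CUBIC)
cv2.imwrite('pics/mouth.png',np.hstack([k(a,250,160),k(b,260,70)]))
for c,g in((a,(250,294)),(b,(250,223))):
    B,m=blobs(c,(0,0,0),(179,255,45),100)
    print([x for x in B if np.hypot(x[1][0]-g[0],x[1][1]-g[1])<15])
    gr=cv2.cvtColor(c['pixels'],cv2.COLOR_BGR2GRAY)
E
```

```text
[([238, 282, 24, 24, 445], [249.3, 293.8])]
[([236, 211, 26, 25, 503], [248.6, 222.8])]
```

View pics/mouth.png

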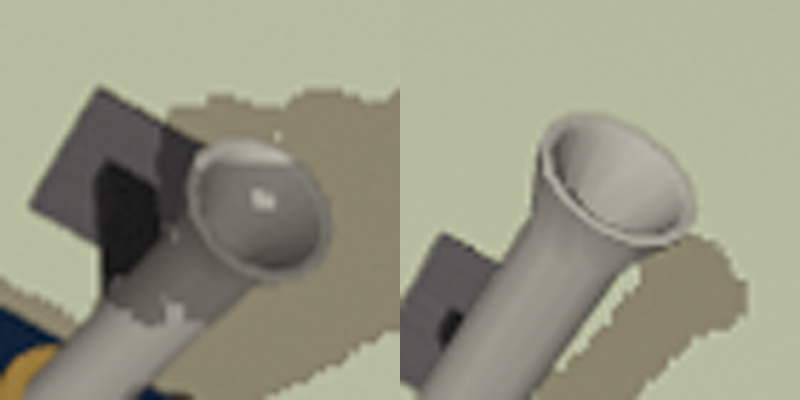

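The rim ellipse centres are (294.9,196.5) in w1 and (297.5,101.0) in w2. For the yaw I'll use the tank top's rectangle at its plane and the triangulated corners.

```bash
python3 - <<'E'
from h import *
a,b=load('w1'),load('w2');d=load('side0')
m1,e=tri((a,(294.9,196.5)),(b,(297.5,101)));print("mouth",m1,e,proj(d,m1))
cap,e=tri((a,(249.3,293.8)),(b,(248.6,222.8)));print("cap",cap,e)
for c,seed in((a,(270,275)),(b,(220,190))):
    im=cv2.GaussianBlur(c['pixels'],(3,3),0);m=np.zeros((386,514),np.uint8)
    cv2.floodFill(im,m,seed,0,(9,)*3,(9,)*3,4|cv2.FLOODFILL_MASK_ONLY|cv2.FLOODFILL_FIXED_RANGE|(255<<8))
    m=cv2.morphologyEx(m[1:-1,1:-1],cv2.MORPH_OPEN,np.ones((3,3)))
    k=max(cv2.findContours(m,0,2)[0],key=cv2.contourArea)[:,0]
    q=cv2.approxPolyDP(cv2.convexHull(k),6,True)[:,0]
    P=np.array([plane(c,p,.122)[:2] for p in k],np.float32)
    r=cv2.minAreaRect(P*1000);print(r,cv2.boxPoints(r).round().tolist(),"quad",q.tolist(),"ctr dir from mouth",np.degrees(np.arctan2(*(np.array(r[0])/1000-m1[:2])[::-1])),np.linalg.norm(np.array(r[0])/1000-m1[:2]))
# tube axis from silhouettes: two edges in each view, mid-line points by eye (w2: crop)
E
```

```text
mouth [0.43156687 0.27594108 0.16087614] [3.465158728343008e-05, 3.465158728338665e-05] [286.45677323 218.69372698]
cap [0.38040503 0.13317564 0.12626335] [3.750511722603083e-05, 3.7505117225887594e-05]
((404.500244140625, 152.51736450195312), (68.66777801513672, 51.642826080322266), 61.39891815185547) [[365.0, 135.0], [411.0, 110.0], [444.0, 170.0], [398.0, 195.0]] quad [[280, 258], [297, 269], [270, 306], [249, 273]] ctr dir from mouth -102.369071997722 0.12635669719619172
((355.1051025390625, 162.1980438232422), (100.82350158691406, 103.90847778320312), 60.4478645324707) [[285.0, 144.0], [375.0, 93.0], [425.0, 180.0], [335.0, 232.0]] quad [[285, 184], [263, 213], [217, 228], [173, 213], [208, 143]] ctr dir from mouth -123.91027877888246 0.1370542939872521
```

```bash
python3 - <<'E'
from h import *
a,b=load('w1'),load('w2');m1=np.array([.4316,.2759])
for c,seeds,g in((a,[(262,278),(270,275),(215,285)],[(220,226),(301,268),(251,323),(186,284)]),(b,[(220,190),(240,180),(200,200),(265,240)],[(210,137),(303,188),(265,259),(171,220)])):
    # refine: edges near guessed sides, line fit to max-gradient samples
    gr=cv2.cvtColor(c['pixels'],cv2.COLOR_BGR2GRAY).astype(np.float32);gr=cv2.GaussianBlur(gr,(3,3),0)
    g=np.array(g,float);L=[]
    for i in range(4):
        p,q=g[i],g[(i+1)%4];t=(q-p)/np.linalg.norm(q-p);n=np.array([-t[1],t[0]]);pts=[]
        s=np.arange(-6,6.1,.25)
        for f in np.linspace(.12,.88,40):
            x=p+(q-p)*f+np.outer(s,n);v=cv2.remap(gr,x[:,:1].astype(np.float32),x[:,1:].astype(np.float32),1)[:,0]
            dv=np.abs(np.gradient(v));j=dv.argmax()
            if dv[j]>1.5: pts.append(x[j])
        pts=np.float32(pts)
        vx,vy,x0,y0=cv2.fitLine(pts,cv2.DIST_HUBER,0,.5,.01).ravel();L.append(np.cross([x0,y0,1],[x0+vx,y0+vy,1]));
        print(len(pts),end=' ')
    C=[np.cross(L[i-1],L[i]) for i in range(4)];C=[x[:2]/x[2] for x in C]
    W=np.array([plane(c,x,.122)[:2] for x in C]);print(np.round(C,1).tolist(),W.round(4).tolist())
    for i in range(4):
        v=W[(i+1)%4]-W[i];print("edge",i,np.linalg.norm(v).round(4),np.degrees(np.arctan2(v[1],v[0])).round(2))
    ce=W.mean(0);print("ctr",ce,"dir",np.degrees(np.arctan2(*(ce-m1)[::-1])),np.linalg.norm(ce-m1))
E
```

```text
40 40 40 15 [[219.4, 223.3], [299.4, 264.9], [260.4, 325.5], [190.6, 292.1]] [[0.3438, 0.23], [0.445, 0.1734], [0.3952, 0.0797], [0.3019, 0.1319]]
edge 0 0.116 -29.21
edge 1 0.1062 -117.98
edge 2 0.1069 150.74
edge 3 0.1067 66.9
ctr [0.37147185 0.15376748] dir -116.21189541623052 0.13613136146760021
40 40 38 40 [[207.6, 140.7], [305.7, 187.8], [262.7, 261.7], [169.8, 213.4]] [[0.3335, 0.2322], [0.449, 0.1765], [0.398, 0.0785], [0.2831, 0.1433]]
edge 0 0.1282 -25.75
edge 1 0.1105 -117.5
edge 2 0.1319 150.59
edge 3 0.1022 60.45
ctr [0.36586097 0.15761137] dir -119.06316209918265 0.13532856557154618
```

```bash
python3 - <<'E'
from h import *
m=np.array([.4316,.2759,.1609])
for n in('w1','w2'):
    c=load(n);gr=cv2.GaussianBlur(cv2.cvtColor(c['pixels'],6).astype(np.float32),(3,3),0)
    for hd in(-119,):
        h=np.radians(hd);u=np.array([np.cos(h)*np.cos(.698),np.sin(h)*np.cos(.698),-np.sin(.698)])
        for t in(.025,.035,.045,.055,.065):
            p=proj(c,m+u*t);q=proj(c,m+u*(t+.01));tt=(q-p)/np.linalg.norm(q-p);nn=np.array([-tt[1],tt[0]])
            side=proj(c,m+u*t+.01*np.array([-np.sin(h),np.cos(h),0]));sc=np.linalg.norm(side-p)/10
            s=np.arange(-14,14.1,.5);x=p+np.outer(s,nn);v=cv2.remap(gr,x[:,:1].astype(np.float32),x[:,1:].astype(np.float32),1)[:,0]
            print(n,t,p.round(1),"px/mm",sc.round(2),v[::2].astype(int).tolist())
E
python3 nudge.py '[[[0.085,-0.05,0.02,0,0,0,0],[0.085,-0.1,0.04,0,0,0,0],[0.085,-0.15,0.06,0,0,0,0],[0.085,-0.2,0.08,0,0,0,0],[0.085,-0.22,0.08,0,0,0,0]]]'>/dev/null
python3 nudge.py '[[[0.085,0,0,0,0,0,0],[0.085,0,0,0,0,0,0],[0.085,0,0,0,0,0,0]]]'
python3 -c "
from h import *
snap('wrist','w3')"
python3 nudge.py '[[[0.085,-0.04,0,0.03,0,0,0],[0.085,-0.08,0,0.06,0,0,0],[0.085,-0.08,0,0.06,0,0,0],[0.085,-0.08,0,0.06,0,0,0],[0.085,-0.08,0,0.06,0,0,0]]]'
python3 -c "
from h import *
snap('wrist','w4')
a=np.hstack([load('w3')['pixels'],load('w4')['pixels']])
cv2.imwrite('pics/w34.png',cv2.resize(a,(800,300),interpolation=3))"
```

```text
w1 0.025 [284.9 206.8] px/mm 0.86 [131, 131, 131, 131, 130, 121, 108, 101, 102, 103, 103, 102, 100, 99, 99, 97, 95, 93, 90, 87, 86, 85, 77, 61, 46, 33, 28, 26, 26]
w1 0.035 [281.1 210.6] px/mm 0.84 [131, 131, 131, 131, 131, 126, 115, 106, 104, 104, 103, 104, 104, 104, 103, 102, 99, 96, 92, 88, 83, 77, 64, 45, 31, 27, 26, 26, 26]
w1 0.045 [277.6 214.3] px/mm 0.82 [131, 131, 131, 131, 131, 130, 126, 126, 133, 140, 144, 145, 138, 120, 108, 102, 99, 96, 92, 88, 83, 77, 68, 54, 38, 29, 26, 41, 71]
w1 0.055 [274.1 217.7] px/mm 0.8 [130, 131, 131, 131, 131, 130, 125, 123, 131, 139, 144, 147, 149, 150, 149, 146, 139, 136, 132, 119, 105, 93, 83, 90, 119, 157, 177, 185, 183]
w1 0.065 [270.8 221.1] px/mm 0.79 [30, 32, 45, 61, 83, 93, 102, 113, 127, 138, 143, 146, 149, 150, 151, 151, 148, 144, 138, 131, 120, 112, 126, 157, 179, 182, 182, 182, 183]
w2 0.025 [286.6 117.5] px/mm 0.93 [130, 139, 159, 177, 167, 129, 113, 120, 131, 138, 142, 144, 146, 148, 148, 149, 151, 150, 146, 141, 135, 127, 121, 140, 169, 181, 182, 182, 182]
w2 0.035 [282.6 123.6] px/mm 0.91 [131, 133, 146, 169, 173, 140, 114, 11
[... 213 characters left out ...]
50, 152, 151, 147, 142, 137, 127, 111, 88, 72, 71, 79, 84, 87]
w2 0.055 [275.1 135.1] px/mm 0.87 [131, 131, 131, 131, 130, 122, 111, 110, 123, 134, 140, 143, 145, 147, 149, 150, 151, 150, 147, 142, 137, 127, 105, 79, 65, 72, 83, 86, 87]
w2 0.065 [271.6 140.4] px/mm 0.86 [131, 131, 131, 131, 130, 121, 107, 108, 119, 131, 138, 142, 145, 147, 149, 151, 152, 151, 147, 143, 136, 125, 109, 93, 87, 87, 87, 87, 87]
time_s: 2.75
eef_pos: [0.477, -0.0167, 0.3188]
orientation: [-0.0, 0.705, 0.709, 0.0]
force: [-0.8, 0.4, 0.1]
grip_width: 0.0849
grip_force: 0.0
time_s: 3.3
eef_pos: [0.4779, -0.0971, 0.2599]
orientation: [0.0, 0.706, 0.709, 0.001]
force: [0.1, 0.1, 0.5]
grip_width: 0.0847
grip_force: 0.0
```

View pics/w34.png

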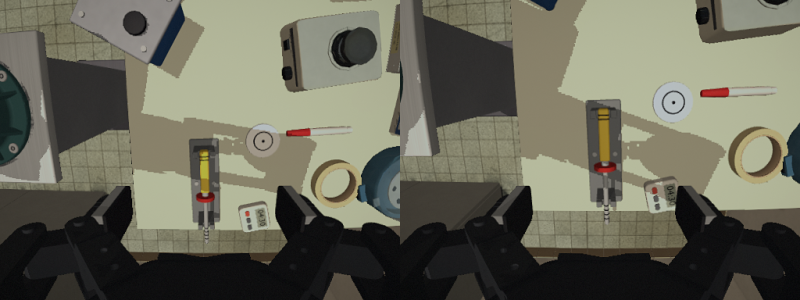

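The tube's silhouette stays centred on the -119° axis in both views. In w3/w4 the rod lies along -y under the camera (handle about (205,172)/(604,130) in the picture), and the disc is at (263,141)/(673,102).

```bash
python3 - <<'E'
from h import *
from rig import ctrl
a,b=load('w3'),load('w4')
def y(c):
    B,m=blobs(c,(20,110,70),(35,255,255),60);k=[x for x in B if 230<x[1][0]<290 and x[1][1]>100];m=np.zeros_like(m) if 0 else m
    B2,m2=blobs(c,(0,150,60),(9,255,255),30);r=[x for x in B2 if 230<x[1][0]<290 and x[1][1]>150]
    print(k,r);return k,r
for c in(a,b): y(c)
def disc(c,g):
    gr=cv2.cvtColor(c['pixels'],6);x,y=g;w=gr[y-8:y+9,x-8:x+9];v,_,l,_=cv2.minMaxLoc(cv2.GaussianBlur(w,(3,3),0));return (x-8+l[0],y-8+l[1])
da,db=disc(a,(337,180)),disc(b,(349,130));print(da,db,tri((a,da),(b,db)),plane(a,da,.008),plane(b,db,.008))
print(ctrl.get_obs()["eef_pos"])
k=lambda c,x,y:cv2.resize(c['pixels'][y:y+130,x:x+86],(397,600),interpolation=cv2.INTER_CUBIC)
cv2.imwrite('pics/rod.png',np.hstack([k(a,220,180),k(b,220,150)]))
E
```

```text
[([255, 191, 13, 56, 627], [261.3, 218.6])] [([252, 246, 23, 13, 202], [262.9, 253.0])]
[([253, 138, 15, 9, 114], [259.7, 142.4]), ([254, 153, 15, 54, 728], [261.0, 179.1])] [([249, 208, 28, 13, 262], [262.3, 214.6])]
(336, 180) (350, 131) (array([ 0.59530374, -0.05820106,  0.0059158 ]), [0.0006942490023417983, 0.0006942490023418143]) [ 0.59408795 -0.05754214  0.008     ] [ 0.59541347 -0.05823092  0.008     ]
[ 0.47809996 -0.0971528   0.26007757]
```

View pics/rod.png

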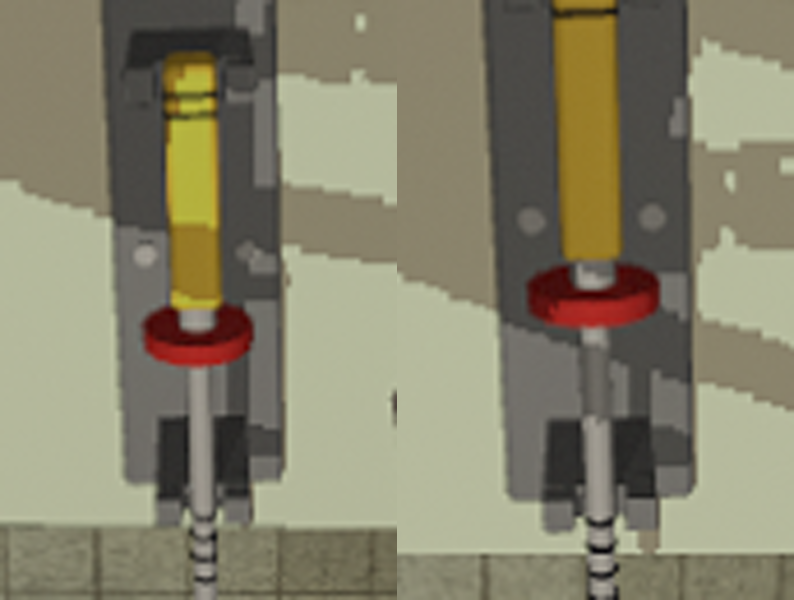

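```bash
python3 - <<'E'
from h import *
a,b=load('w3'),load('w4')
f,e=tri((a,(262.3,245.6)),(b,(261.8,205.9)));print("front",f,e)
r,e=tri((a,(261.,191.5)),(b,(260,138.5)));print("rear",r,e)
co,e=tri((a,(262.9,252.9)),(b,(262.3,214.6)));print("collar",co,e)
# handle band lines: z check
l,e=tri((a,(220+190/4.615,180+115/4.615)),(b,(220+188/4.615,150+12/4.615)));print("band",l,e)
for z in(.06,.07): print(plane(a,(262.3,245.6),z),plane(b,(261.8,205.9),z),plane(a,(261,191.5),z),plane(b,(260,138.5),z))
print(plane(a,(220+203/4.615,180+590/4.615),.06),plane(b,(220+205/4.615,150+595/4.615),.06))
E
```

```text
front [ 0.47865931 -0.14762705  0.05610259] [9.329826350871164e-05, 9.329826350869754e-05]
rear [ 0.47616291 -0.06523298  0.0522284 ] [0.00018251565183011973, 0.00018251565183000727]
collar [ 0.4794616  -0.15758816  0.06018928] [0.00023721906988438294, 0.00023721906988442962]
band [ 0.47678891 -0.07946531  0.07111039] [0.0001215950521232182, 0.00012159505212313552]
[ 0.47872597 -0.14583756  0.06      ] [ 0.47854372 -0.14640149  0.06      ] [ 0.47633613 -0.06317939  0.06      ] [ 0.47599037 -0.06453548  0.06      ]
[ 0.47865763 -0.14124758  0.07      ] [ 0.47848651 -0.14325536  0.07      ] [ 0.4763242  -0.06054045  0.07      ] [ 0.47600319 -0.06363459  0.07      ]
[ 0.48214241 -0.25343755  0.06      ] [ 0.48258033 -0.24725366  0.06      ]
```

```bash
python3 nudge.py '[[[0.085,-0.006,0,0.04,0,0,-0.02],[0.085,-0.012,0,0.08,0,0,-0.034],[0.085,-0.012,0,0.12,0,0,-0.034],[0.085,-0.012,0,0.15,0,0,-0.034],[0.085,-0.012,0,0.15,0,0,-0.034]]]'
python3 - <<'E'
from h import *
from rig import ctrl
o=ctrl.get_obs();x=np.array([-.034,.9994,0]);z=np.array([0,0,-1.]);Rt=np.c_[x,np.cross(z,x),z]
print(need(o,np.array([.4778,-.109,.041]),Rt))
E
```

```text
time_s: 3.85
eef_pos: [0.475, -0.1084, 0.1066]
orientation: [-0.003, 0.693, 0.721, -0.001]
force: [-0.6, -0.7, 0.3]
grip_width: 0.0848
grip_force: 0.0
(array([-0.0009,  0.0031,  0.0656]), array([-0.006, -0.003,  0.005]))
```

```bash
python3 nudge.py '[[[0.085,0,0,0,0,0,0],[0.085,0,0,0,0,0,0],[0.085,0,0,0.02,0,0,0],[0.085,0,0,0.03,0,0,0],[0.085,0,0,0.03,0,0,0]]]'
python3 nudge.py '[[[0.085,0,0,0,0,0,0],[0.085,0,0,0,0,0,0]]]' >/dev/null
python3 - <<'E'
from h import *
from rig import ctrl
o=ctrl.get_obs();x=np.array([-.034,.9994,0]);z=np.array([0,0,-1.]);Rt=np.c_[x,np.cross(z,x),z]
print(need(o,np.array([.4778,-.109,.041]),Rt))
E
```

```text
time_s: 4.35
eef_pos: [0.4772, -0.1103, 0.0791]
orientation: [-0.0, 0.694, 0.72, -0.0]
force: [-1.6, 0.6, 0.2]
grip_width: 0.0849
grip_force: 0.0
(array([ 0.0018, -0.0002,  0.0388]), array([0.001, 0.001, 0.003]))
```

```bash
python3 nudge.py '[[[0.085,0.001,0,0.015,0,0,0],[0.085,0.0015,0,0.03,0,0,0],[0.085,0.0015,0,0.038,0,0,0],[0.085,0.0015,0,0.038,0,0,0],[0.085,0.0015,0,0.038,0,0,0]]]'
python3 nudge.py '[[[0.06,0,0,0,0,0,0],[0.04,0,0,0,0,0,0],[0.03,0,0,0,0,0,0],[0.022,0,0,0,0,0,0],[0.014,0,0,0,0,0,0]]]'
python3 nudge.py '[[[0.0,0,0,0,0,0,0],[0.0,0,0,0,0,0,0],[0.0,0,0,0,0,0,0],[0.0,0,0,0,0,0,0],[0.0,0,0,0,0,0,0]]]'
```

```text
time_s: 5.05
eef_pos: [0.4776, -0.1091, 0.0414]
orientation: [0.0, 0.694, 0.72, 0.0]
force: [-0.2, -0.1, -0.4]
grip_width: 0.0851
grip_force: 0.0
time_s: 5.55
eef_pos: [0.4774, -0.1091, 0.0412]
orientation: [0.0, 0.694, 0.72, 0.0]
force: [-0.9, -0.6, 5.4]
grip_width: 0.0149
grip_force: 31.9
time_s: 6.05
eef_pos: [0.4774, -0.1091, 0.0413]
orientation: [0.0, 0.694, 0.72, -0.0]
force: [-0.9, 0.2, 5.8]
grip_width: 0.0138
grip_force: 58.9
```

```bash
python3 nudge.py '[[[0,0,0,-0.01,0,0,0],[0,0,0,-0.03,0,0,0],[0,0,0,-0.06,0,0,0],[0,0,0,-0.1,0,0,0],[0,0,0,-0.13,0,0,0]]]'
python3 nudge.py '[[[0,0,0,-0.04,0,0,0],[0,0,0,-0.08,0,0,0],[0,0,0,-0.11,0,0,0],[0,0,0,-0.11,0,0,0],[0,0,0,-0.11,0,0,0]]]'
python3 - <<'E'
from h import *
from rig import ctrl
c=snap('wrist','w5');o=ctrl.get_obs();s=snap('side','side5')
print(o["eef_pos"],o["grip_width"],o["force"])
M=tool(o);T=o["eef_pos"]
print("red",blobs(c,(0,150,60),(9,255,255),30)[0]);print("yel",blobs(c,(20,110,70),(35,255,255),60)[0])
for z in(.0187,): 
  for uv in((262,215),):pass
Tc=np.linalg.inv(np.block([[M,T[:,None]],[np.zeros((1,3)),1]]))@c["T"];np.save('pics/Tc.npy',Tc);print(Tc.round(4).tolist())
cv2.imwrite('pics/w5v.png',c["pixels"])
E
```

```text
time_s: 6.55
eef_pos: [0.4776, -0.1091, 0.1734]
orientation: [0.001, 0.694, 0.72, 0.0]
force: [0.8, -0.0, -1.3]
grip_width: 0.0142
grip_force: 58.8
time_s: 7.05
eef_pos: [0.4774, -0.109, 0.2817]
orientation: [0.001, 0.694, 0.72, 0.0]
force: [0.2, 0.3, 0.1]
grip_width: 0.0141
grip_force: 58.8
[ 0.47659907 -0.10869042  0.28056464] 0.014225220839871981 [ 0.24021918  0.52936963 -0.57514695]
red [([380, 108, 35, 11, 309], [398.5, 113.4]), ([318, 229, 6, 7, 35], [320.7, 231.9]), ([237, 301, 48, 28, 553], [260.3, 319.2])]
yel [([243, 154, 36, 23, 776], [260.8, 165.4]), ([244, 181, 35, 9, 306], [260.6, 185.0]), ([244, 194, 34, 118, 3642], [260.7, 250.7])]
[[0.0003, -0.9661, -0.2582, 0.0653], [1.0, -0.0001, 0.0017, -0.0006], [-0.0017, -0.2582, 0.9661, -0.1659], [0.0, 0.0, 0.0, 1.0]]
```

View pics/w5v.png

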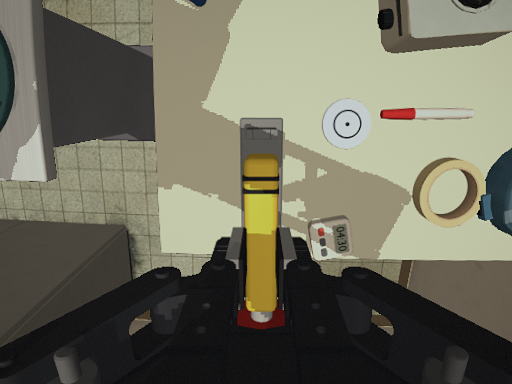

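The rod is held straight in the fingers (handle column about 261 from top to bottom, front edge near row 311). Next: its offset in the tool frame and the pre-insertion move.

```bash
python3 - <<'E'
from h import *
from rig import ctrl
o=ctrl.get_obs();c=load('w5');Tc=np.load('pics/Tc.npy');ct=dict(c,T=Tc)
for z in(-.029,-.019): print(z,"front",plane(ct,(261,311),z),"rear",plane(ct,(261,156),z))
# side: tip & collar
s=load('side5');M=tool(o)
for X in((-.05,0,-.0187),(-.15,0,-.0187),(0,0,-.0187)): print(proj(s,o["eef_pos"]+M@np.array(X)))
print(blobs(s,(0,120,60),(9,255,255),10)[0])
cv2.imwrite('pics/side5c.png',cv2.resize(s['pixels'][60:180,220:340],(600,600),interpolation=2))
def ins(d,L=.05,zt=.0187):
    "TCP pose with stop face d out of the mouth along tube axis"
    h=np.radians(-119);t=np.radians(40);m=np.array([.4316,.2759,.1605])
    u=np.array([np.cos(h)*np.cos(t),np.sin(h)*np.cos(t),-np.sin(t)])
    y=np.array([-np.sin(h),np.cos(h),0]);zr=np.cross(u,y)
    Rt=np.c_[-u,y,-zr];Og=m-u*d
    return Og-Rt@np.array([-L,0,-zt]),Rt
for d in(.15,0):
    P,Rt=ins(d);print(d,P,np.linalg.det(Rt),need(o,P,Rt),Rt.round(3).tolist())
E
```

```text
-0.029 front [-0.03454221 -0.00016587 -0.029     ] rear [ 0.04517191 -0.00020956 -0.029     ]
-0.019 front [-0.04183994 -0.00013675 -0.019     ] rear [ 0.04369826 -0.00018363 -0.019     ]
[274.56919259 115.29079568]
[274.22094599 107.11623154]
[274.76143953 119.82993729]
[([21, 41, 12, 47, 68], [26.6, 65.7]), ([222, 201, 4, 4, 10], [223.6, 202.3]), ([98, 222, 21, 40, 394], [106.9, 238.9]), ([118, 229, 9, 12, 51], [121.7, 234.7]), ([203, 243, 13, 13, 134], [209.2, 248.7])]
0.15 [0.51170462 0.42041255 0.27473249] 0.9999999999999999 (array([0.5273, 0.055 , 0.0055]), array([-0.192,  0.68 ,  0.52 ])) [[0.371, 0.875, 0.312], [0.67, -0.485, 0.562], [0.643, 0.0, -0.766]]
0 [0.45599676 0.31991292 0.17831435] 0.9999999999999999 (array([ 0.4289, -0.0042,  0.1019]), array([-0.192,  0.68 ,  0.52 ])) [[0.371, 0.875, 0.312], [0.67, -0.485, 0.562], [0.643, 0.0, -0.766]]
```

View pics/side5c.png

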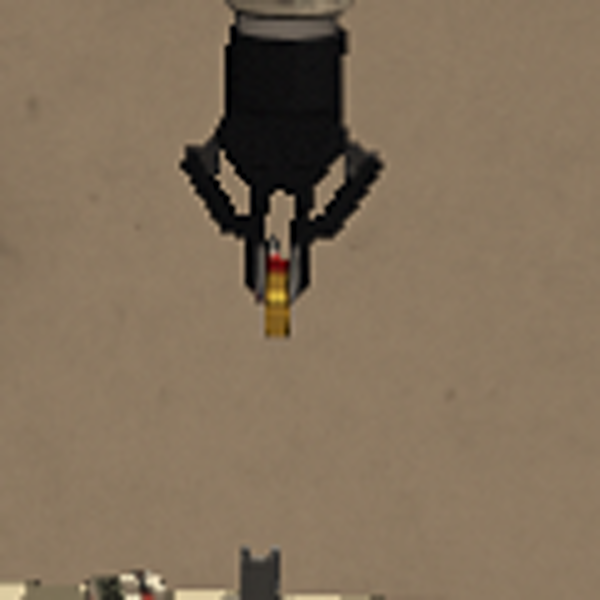

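The side crop shows the rod end-on and centred in the fingers. In hand, the stop face is 50 mm ahead of the TCP as expected.

```bash
cat >> h.py <<'E'
def ins(d,L=.05,zt=.0187,m=np.array([.4316,.2759,.1605]),hd=-119,tl=40):
    "TCP pose with the stop face d out of the mouth along the tube axis"
    h,t=np.radians([hd,tl]);u=np.array([np.cos(h)*np.cos(t),np.sin(h)*np.cos(t),-np.sin(t)])
    y=np.array([-np.sin(h),np.cos(h),0]);Rt=np.c_[-u,y,-np.cross(u,y)]
    return m-u*d-Rt@np.array([-L,0,-zt]),Rt
def go(d):
    from rig import ctrl
    o=ctrl.get_obs();print(need(o,*ins(d)),np.round(o["eef_pos"],4),np.round(o["joints"],2),np.round(o["force"],1))
E
python3 nudge.py '[[[0,0.04,0,-0.03,0,0,0.1],[0,0.08,0,-0.05,0,0,0.2],[0,0.12,0,-0.05,0,0,0.3],[0,0.16,0,-0.05,0,0,0.4],[0,0.2,0,-0.05,0,0,0.5]]]'
python3 nudge.py '[[[0,0.04,-0.02,0,0,0,0],[0,0.08,-0.04,0,0,0,0],[0,0.12,-0.06,0,0,0,0],[0,0.12,-0.06,0,0,0,0],[0,0.12,-0.06,0,0,0,0]]]'
python3 -c "
from h import *
go(.16)"
```

```text
time_s: 7.65
eef_pos: [0.4687, 0.0923, 0.3295]
orientation: [-0.001, 0.852, 0.524, -0.001]
force: [0.4, 0.2, -0.3]
grip_width: 0.0138
grip_force: 58.8
time_s: 8.15
eef_pos: [0.4688, 0.2255, 0.3292]
orientation: [-0.0, 0.85, 0.527, -0.002]
force: [-0.8, -1.2, -0.2]
grip_width: 0.0139
grip_force: 58.8
(array([ 0.2015, -0.0477,  0.0475]), array([-0.018,  0.701,  0.043])) [0.4688 0.2255 0.3292] [ 0.32  0.15  1.5  -0.    1.5   0.78] [-0.8 -1.2 -0.2]
```

```bash
python3 nudge.py '[[[0,0.042,-0.01,0,0,0.13,0.01],[0,0.084,-0.02,0.01,0,0.27,0.02],[0,0.126,-0.03,0.02,-0.01,0.41,0.03],[0,0.168,-0.04,0.04,-0.01,0.55,0.04],[0,0.2,-0.048,0.048,-0.018,0.7,0.043]]]'
python3 nudge.py '[[[0,0,0,0,0,0,0],[0,0,0,0,0,0,0],[0,0,0,0,0,0,0]]]'
python3 -c "
from h import *
go(.16)"
```

```text
time_s: 8.65
eef_pos: [0.5151, 0.422, 0.2823]
orientation: [-0.17, 0.812, 0.477, 0.291]
force: [-0.7, 3.9, 0.1]
grip_width: 0.0138
grip_force: 58.8
time_s: 8.95
eef_pos: [0.5168, 0.4224, 0.2855]
orientation: [-0.169, 0.811, 0.479, 0.29]
force: [0.2, 0.0, 0.2]
grip_width: 0.0141
grip_force: 58.8
(array([-0.    , -0.0035,  0.0056]), array([0.002, 0.014, 0.003])) [0.5168 0.4224 0.2855] [0.32 0.15 1.84 0.69 0.73 0.4 ] [0.2 0.  0.2]
```

```bash
python3 nudge.py '[[[0,0,-0.0035,0.0055,0,0.014,0],[0,-0.02,-0.0035,0.0055,0,0.014,0],[0,-0.04,-0.0035,0.0055,0,0.014,0],[0,-0.04,-0.0035,0.0055,0,0.014,0],[0,-0.04,-0.0035,0.0055,0,0.014,0]]]'
python3 - <<'E'
from h import *
from rig import ctrl
go(.12);o=ctrl.get_obs();M=tool(o);m=np.array([.4316,.2759,.1605])
out=[]
for n,g in(('side',None),('scene',None),('wrist',None)):
    c=snap(n,n+'6');tip=o["eef_pos"]+M@np.array([-.15,0,-.0187]);col=o["eef_pos"]+M@np.array([-.05,0,-.0187])
    p,q,r=proj(c,tip),proj(c,m),proj(c,col);print(n,"tip",p.round(1),"mouth",q.round(1),"collar",r.round(1))
    print(blobs(c,(0,120,60),(9,255,255),10)[0])
    x,y=np.clip((q+p)/2-32,0,[447,319]).astype(int);print(x,y);out.append(cv2.resize(c['pixels'][y:y+64,x:x+64],(384,384),interpolation=2))
cv2.imwrite('pics/pre.png',np.hstack(out[:2]))
E
```

```text
time_s: 9.45
eef_pos: [0.5003, 0.4009, 0.2561]
orientation: [-0.173, 0.809, 0.477, 0.296]
force: [0.4, 0.5, -0.5]
grip_width: 0.0138
grip_force: 58.8
(array([-0.0008,  0.0005,  0.0003]), array([ 0.001, -0.002,  0.002])) [0.5003 0.4009 0.2561] [0.28 0.15 1.94 0.81 0.68 0.23] [ 0.4  0.5 -0.5]
side tip [283.8 217.4] mouth [286.4 218.8] collar [269.  209.2]
[([16, 19, 17, 69, 102], [24.4, 56.5]), ([222, 201, 4, 4, 11], [223.6, 202.4]), ([262, 203, 15, 15, 102], [270.4, 211.1]), ([98, 222, 21, 40, 392], [107.0, 238.8]), ([118, 229, 9, 12, 51], [121.6, 234.9]), ([203, 243, 13, 13, 133], [209.2, 248.7])]
253 186
scene tip [186.5 178.9] mouth [188.6 184.8] collar [176.7 150.9]
[([229, 0, 13, 28, 237], [235.3, 15.2]), ([260, 139, 24, 21, 310], [271.5, 148.3]), ([173, 147, 8, 5, 24], [176.1, 149.1]), ([302, 212, 7, 10, 36], [304.9, 216.4])]
155 149
wrist tip [262.7 445.1] mouth [262.8 464. ] collar [263.2 324.6]
[([67, 0, 20, 16, 161], [75.0, 7.0]), ([86, 0, 18, 7, 47], [93.6, 2.7]), ([106, 18, 19, 24, 204], [115.6, 29.9]), ([238, 307, 47, 22, 492], [261.0, 319.4])]
230 319
```

View pics/pre.png

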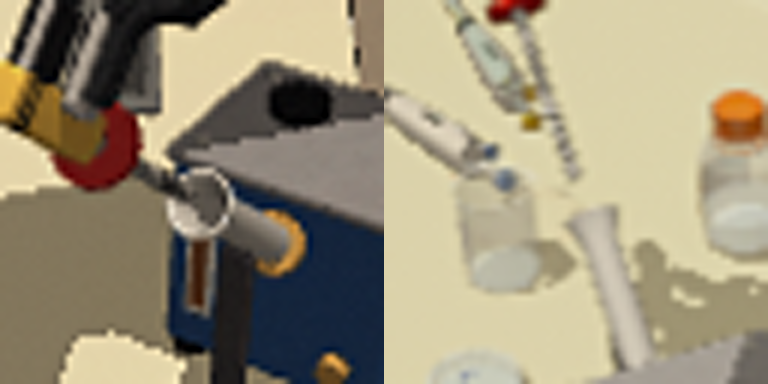

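The side crop shows the rod's tip pointing into the mouth (rim centre about (286.2,219.6), predicted (286.4,218.8)). The scene crop agrees to about 1 px and suggests roughly +1 mm along tool y. I'll slide in gently and watch the force.

```bash
python3 nudge.py '[[[0,0,0.001,0,0,0,0],[0,-0.01,0.001,0,0,0,0],[0,-0.02,0.001,0,0,0,0],[0,-0.03,0.001,0,0,0,0],[0,-0.04,0.001,0,0,0,0]]]'
python3 nudge.py '[[[0,-0.005,0,0,0,0,0],[0,-0.01,0,0,0,0,0],[0,-0.01,0,0,0,0,0],[0,-0.01,0,0,0,0,0]]]'
python3 -c "
from h import *
go(.07)
from rig import ctrl
o=ctrl.get_obs();print('tool force',tool(o).T@o['force'],o['ft_torque'])"
```

```text
time_s: 10.1
eef_pos: [0.4849, 0.3738, 0.2288]
orientation: [-0.174, 0.809, 0.478, 0.295]
force: [-0.3, -0.3, 0.2]
grip_width: 0.0138
grip_force: 58.8
time_s: 10.5
eef_pos: [0.4812, 0.3671, 0.2224]
orientation: [-0.174, 0.809, 0.478, 0.295]
force: [0.4, 0.6, 0.1]
grip_width: 0.0138
grip_force: 58.8
(array([ 0.0006,  0.0008, -0.0006]), array([-0.001, -0.001,  0.001])) [0.4812 0.3671 0.2224] [0.2  0.16 2.04 0.92 0.66 0.04] [0.4 0.6 0.1]
tool force [0.62081609 0.08102781 0.35587457] [-0.32508057  0.15637324  0.03102745]
```

```bash
python3 nudge.py '[[[0,-0.005,0.001,0,0,0,0],[0,-0.012,0.001,0,0,0,0],[0,-0.02,0.001,0,0,0,0],[0,-0.03,0.001,0,0,0,0],[0,-0.03,0.001,0,0,0,0]]]'
python3 nudge.py '[[[0,-0.005,0,0,0,0,0],[0,-0.012,0,0,0,0,0],[0,-0.02,0,0,0,0,0],[0,-0.028,0,0,0,0,0],[0,-0.028,0,0,0,0,0]]]'
python3 -c "
from h import *
go(.0)
from rig import ctrl
o=ctrl.get_obs();print('tool force',tool(o).T@o['force'],o['ft_torque'])"
```

```text
time_s: 11.0
eef_pos: [0.4694, 0.3456, 0.2016]
orientation: [-0.174, 0.81, 0.477, 0.294]
force: [0.1, 0.6, -0.8]
grip_width: 0.0137
grip_force: 58.8
time_s: 11.5
eef_pos: [0.4598, 0.3272, 0.1843]
orientation: [-0.174, 0.809, 0.477, 0.294]
force: [-0.6, 0.7, -0.3]
grip_width: 0.014
grip_force: 58.8
(array([-0.0101,  0.0002, -0.0007]), array([-0.001, -0.   ,  0.   ])) [0.4598 0.3272 0.1843] [ 0.1   0.18  2.15  1.05  0.65 -0.21] [-0.6  0.7 -0.3]
tool force [ 0.07712181 -0.86573406  0.46654229] [-0.35668658  0.17361763  0.03043657]
```

```bash
python3 nudge.py '[[[0,-0.003,0,0,0,0,0],[0,-0.006,0,0,0,0,0],[0,-0.008,0,0,0,0,0],[0,-0.008,0,0,0,0,0],[0,-0.008,0,0,0,0,0]]]'
python3 -c "
from h import *
go(.0)"
python3 nudge.py '[[[0,-0.001,0,0,0,0,0],[0,-0.002,0,0,0,0,0],[0,-0.002,0,0,0,0,0]]]'
python3 -c "
from h import *
go(.0)"
```

```text
time_s: 12.0
eef_pos: [0.4574, 0.3223, 0.1798]
orientation: [-0.174, 0.809, 0.478, 0.295]
force: [-0.2, -0.4, -0.4]
grip_width: 0.0138
grip_force: 58.8
(array([-0.0031, -0.0001, -0.0007]), array([-0.001, -0.001,  0.001])) [0.4574 0.3223 0.1798] [ 0.09  0.19  2.17  1.07  0.65 -0.25] [-0.2 -0.4 -0.4]
time_s: 12.3
eef_pos: [0.4569, 0.3211, 0.1787]
orientation: [-0.174, 0.809, 0.477, 0.295]
force: [0.8, 1.2, 1.1]
grip_width: 0.0138
grip_force: 58.9
(array([-0.0013, -0.0002, -0.0006]), array([-0.001, -0.002,  0.001])) [0.4569 0.3211 0.1787] [ 0.09  0.19  2.17  1.08  0.65 -0.26] [0.8 1.2 1.1]
```

```bash
for i in 1 ; do python3 nudge.py '[[[0,-0.001,0,0,0,0,0],[0,-0.001,0,0,0,0,0]]]'|grep force; python3 nudge.py '[[[0,-0.001,0,0,0,0,0],[0,-0.001,0,0,0,0,0]]]'|grep force; done
python3 -c "
from h import *
go(.0)"
```

```text
force: [2.0, 5.4, 3.5]
grip_force: 58.8
force: [2.4, 6.4, 5.3]
grip_force: 58.8
(array([-0.0013, -0.0005, -0.0005]), array([-0.001, -0.005,  0.001])) [0.457  0.3208 0.1787] [ 0.08  0.19  2.17  1.09  0.65 -0.27] [2.4 6.4 5.3]
```

The collar is seated: about 8.6 N, along the tube's axis, at the expected depth. I'll hold, then draw out along +tool x.

```bash
python3 nudge.py '[[[0,-0.0005,0,0,0,0,0],[0,-0.0005,0,0,0,0,0],[0,-0.0005,0,0,0,0,0],[0,-0.0005,0,0,0,0,0],[0,-0.0005,0,0,0,0,0]]]'
python3 - <<'E'
from h import *
from rig import ctrl
go(0);c=snap('side','side7');o=ctrl.get_obs();M=tool(o);m=np.array([.4316,.2759,.1605])
print(proj(c,m),[x for x in blobs(c,(0,120,60),(9,255,255),10)[0] if 250<x[1][0]<310])
w=snap('wrist','w7');print([x for x in blobs(w,(0,150,60),(9,255,255),100)[0] if x[1][1]>280])
E
python3 nudge.py '[[[0,0.002,0,0,0,0,0],[0,0.01,0,0,0,0,0],[0,0.02,0,0,0,0,0],[0,0.03,0,0,0,0,0],[0,0.04,0,0,0,0,0]]]'
python3 -c "
from h import *
go(.13)"
```

```text
time_s: 13.2
eef_pos: [0.457, 0.3208, 0.1788]
orientation: [-0.175, 0.808, 0.477, 0.297]
force: [2.0, 9.8, 5.3]
grip_width: 0.0135
grip_force: 58.8
(array([-0.0013, -0.0005, -0.0004]), array([-0.001, -0.005,  0.001])) [0.457  0.3208 0.1788] [ 0.08  0.19  2.17  1.09  0.65 -0.27] [2.  9.8 5.3]
[286.43600704 218.80513204] [([279, 214, 14, 13, 80], [287.2, 220.9])]
[([238, 300, 47, 29, 513], [261.5, 319.0])]
time_s: 13.8
eef_pos: [0.47, 0.3457, 0.202]
orientation: [-0.174, 0.809, 0.478, 0.294]
force: [0.3, -0.3, -1.2]
grip_width: 0.014
grip_force: 58.9
(array([ 0.0923,  0.0004, -0.0009]), array([-0.001,  0.001,  0.001])) [0.47   0.3457 0.202 ] [ 0.15  0.17  2.1   0.99  0.65 -0.09] [ 0.3 -0.3 -1.2]
```

```bash
python3 nudge.py '[[[0,0.02,0,0,0,0,0],[0,0.04,0,0,0,0,0],[0,0.06,0,0,0,0,0],[0,0.085,0,0,0,0,0],[0,0.11,0,0,0,0,0]]]'
python3 nudge.py '[[[0,0.02,0,-0.01,0,0,0],[0,0.04,0,-0.04,0,0,0],[0,0.04,0,-0.06,0,0,0],[0,0.04,0,-0.06,0,0,0]]]'
python3 - <<'E'
from h import *
from rig import ctrl
go(.16);o=ctrl.get_obs()
x=np.array([0,1.,0]);z=np.array([0,0,-1.]);Rt=np.c_[x,np.cross(z,x),z]
print(need(o,np.array([.50,.28,.36]),Rt),need(o,np.array([.5948,-.058+.15,.11-.0187]),Rt))
E
```

```text
time_s: 14.3
eef_pos: [0.5108, 0.4197, 0.2728]
orientation: [-0.174, 0.809, 0.478, 0.294]
force: [0.5, 1.1, -0.3]
grip_width: 0.0137
grip_force: 58.9
time_s: 14.7
eef_pos: [0.5079, 0.4123, 0.3472]
orientation: [-0.173, 0.809, 0.478, 0.297]
force: [0.9, -0.3, -0.7]
grip_width: 0.0134
grip_force: 58.9
(array([-0.0299, -0.0008,  0.0612]), array([ 0.002, -0.003,  0.003])) [0.5079 0.4123 0.3472] [0.3  0.06 1.79 0.63 0.85 0.48] [ 0.9 -0.3 -0.7]
(array([-0.0833,  0.0571, -0.0868]), array([ 0.18 , -0.685, -0.482])) (array([-0.3478,  0.23  ,  0.0424]), array([ 0.18 , -0.685, -0.482]))
```

```bash
python3 nudge.py '[[[0,-0.014,0.01,-0.015,0.03,-0.114,-0.08],[0,-0.028,0.02,-0.03,0.06,-0.228,-0.16],[0,-0.042,0.03,-0.045,0.09,-0.342,-0.24],[0,-0.056,0.04,-0.06,0.12,-0.456,-0.32],[0,-0.07,0.05,-0.075,0.15,-0.57,-0.4]]]' | grep -E "pos|force"
python3 nudge.py '[[[0,0,0,0,0,0,0],[0,0,0,0,0,0,0]]]' >/dev/null
python3 - <<'E'
from h import *
from rig import ctrl
o=ctrl.get_obs()
x=np.array([0,1.,0]);z=np.array([0,0,-1.]);Rt=np.c_[x,np.cross(z,x),z]
print(o["eef_pos"],need(o,np.array([.595,.092,.2]),Rt))
E
```

```text
eef_pos: [0.502, 0.298, 0.3561]
force: [1.1, 0.5, -1.3]
grip_force: 58.9
[0.50140075 0.30041902 0.35530021] (array([-0.2169,  0.108 ,  0.1328]), array([ 0.024, -0.117, -0.083]))
```

```bash
python3 - <<'E'
from h import *
a=load('w3');s=load('scene0');d=load('side0')
for uv in((381,118),(361,28),(490,100)): print([plane(a,uv,z).round(3).tolist() for z in(0,.06)])
print([plane(s,u,0).round(3).tolist() for u in((254,200),(276,208),(291,192))],[plane(d,u,0).round(3).tolist() for u in((178,234),(225,235))])
print("knob top",tri((s,(275,175)),(d,(197,200)))[0],"front top corner",tri((s,(253,186)),(a,(361,36)))[0],tri((s,(278,194)),(a,(366,105)))[0])
E
```

```text
[[0.66, 0.039, 0.0], [0.637, 0.04, 0.06]]
[[0.62, 0.168, 0.0], [0.602, 0.153, 0.06]]
[[0.837, 0.072, 0.0], [0.792, 0.069, 0.06]]
[[0.653, 0.165, 0.0], [0.659, 0.073, 0.0], [0.775, 0.074, 0.0]] [[0.767, 0.152, 0.0], [0.617, 0.143, 0.0]]
knob top [0.70594226 0.1108799  0.1052124 ] front top corner [0.58455976 0.12784527 0.12332561] [0.60475281 0.0488953  0.10864156]
```

The instrument box at about x > 0.61, y 0.04 to 0.17 is close, so I'll finish with the handle turned towards the robot.

```bash
cat >> h.py <<'E'
def fin(h):
    from rig import ctrl
    o=ctrl.get_obs();x=np.array([-.45,.893,0]);z=np.array([0,0,-1.]);Rt=np.c_[x,np.cross(z,x),z]
    print(o["eef_pos"],need(o,np.array([.5948,-.058,h-.0187])+.15*x,Rt),np.round(o["force"],1))
E
python3 -c "
from h import *
fin(.25)"
```

```text
[0.50140075 0.30041902 0.35530021] (array([-0.2346,  0.0425,  0.0979]), array([ 0.051, -0.11 , -0.55 ])) [ 0.3 -1.  -1.1]
```

```bash
python3 nudge.py '[[[0,-0.045,0.008,0.01,0.01,-0.022,-0.11],[0,-0.09,0.016,0.03,0.02,-0.044,-0.22],[0,-0.14,0.025,0.05,0.03,-0.066,-0.33],[0,-0.185,0.033,0.07,0.04,-0.088,-0.44],[0,-0.23,0.042,0.09,0.051,-0.11,-0.55]]]' | grep -E "pos|force"
python3 nudge.py '[[[0,0,0,0,0,0,0],[0,0,0,0,0,0,0],[0,0,0,0,0,0,0]]]' >/dev/null
python3 -c "
from h import *
fin(.115)"
```

```text
eef_pos: [0.526, 0.0813, 0.2426]
force: [0.5, 0.2, -1.2]
grip_force: 58.9
[0.52708646 0.08322184 0.2446265 ] (array([-0.0063, -0.0034,  0.1483]), array([ 0.002,  0.002, -0.   ])) [ 1.1  0.1 -0.7]
```

```bash
python3 nudge.py '[[[0,-0.004,-0.002,0.03,0,0,0],[0,-0.006,-0.003,0.07,0,0,0],[0,-0.006,-0.003,0.11,0,0,0],[0,-0.006,-0.003,0.135,0,0,0],[0,-0.006,-0.003,0.148,0,0,0]]]' | grep -E "pos|force"
python3 nudge.py '[[[0,0,0,0,0,0,0],[0,0,0,0,0,0,0],[0,0,0,0,0,0,0],[0,0,0,0,0,0,0],[0,0,0,0,0,0,0]]]' >/dev/null
python3 - <<'E'
from h import *
from rig import ctrl
fin(.115)
w=snap('wrist','w8');s=snap('scene','scene8');d=snap('side','side8');o=ctrl.get_obs();M=tool(o)
tip=o["eef_pos"]+M@[-.15,0,-.0187];col=o["eef_pos"]+M@[-.0535,0,-.0187];print("tip",tip,o["qvel"].round(3))
print("wrist red (in hand, was 260.3 319.2)",[x for x in blobs(w,(0,150,60),(9,255,255),100)[0] if x[1][1]>280])
for n,c in(('scene',s),('side',d)):
    q=proj(c,col);print(n,"collar pred",q,[x for x in blobs(c,(0,120,60),(9,255,255),10)[0] if np.hypot(*(x[1]-q))<25])
for b,t,c in(('scene0','scene8',s),('side0','side8',d)):
    A=load(b)['pixels'].astype(int);B=load(t)['pixels'].astype(int)
    for n,X in(("beaker",(.51,.437,.035)),("bottle",(.63,.331,.05)),("dish",(.417,.37,.007)),("timer",(.594,-.232,.019))):
        x,y=proj(c,X).round().astype(int);print(n,np.abs(A-B)[y-8:y+9,x-8:x+9].mean().round(1),end=' ')
    print()
E
```

```text
eef_pos: [0.5265, 0.0766, 0.095]
force: [-0.1, 1.0, -0.8]
grip_force: 58.9
[0.52845876 0.07529368 0.09754602] (array([ 0.0011, -0.0007,  0.0012]), array([0.002, 0.004, 0.001])) [-0.5  0.1  0. ]
tip [ 0.59554852 -0.05856384  0.11613328] [-0.001  0.004  0.003 -0.     0.     0.   ]
wrist red (in hand, was 260.3 319.2) [([238, 307, 47, 22, 531], [261.1, 319.5])]
scene collar pred [272.93639281 203.20944241] [([270, 198, 3, 10, 28], [271.0, 202.6])]
side collar pred [248.52692443 186.34406069] [([244, 185, 4, 8, 23], [245.9, 188.0])]
beaker 13.6 bottle 13.3 dish 18.4 timer 13.5 
beaker 9.2 bottle 8.9 dish 9.8 timer 78.8
```

```bash
python3 -c "
from rig import ctrl
print(ctrl.job_done())"
```

```text
the job is handed in; nothing more can be done
None
```

I slid the gauge rod down the guide tube until its collar stopped on the mouth with about 9–11 N, held it there, drew it right out, and handed the job in with the rod held level and still. Its computed tip position is within about 1 mm of the disc's centre and 116 mm up. No verdict was returned.

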